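Load four steel offcuts into their matching holders

ROBOT

A 7-joint arm with a two-finger parallel gripper is mounted at the origin on a cart in front of the work surface, level with it; the furniture and walls round the work are solid. World frame = base frame: x ahead of the robot, y to its left, z up, the work surface at z = 0. Lengths are in mm, angles in rad, forces in N, time in s.
With the tool pointing down it reaches from about 400 to 925 mm from the base axis. Payload 5.6 kg.
Tool frame: the origin (TCP) lies at the very end of the fingers, on their centre line; the grasp point (between the pads) lies 19 mm behind it; z points along the fingers, y is the line along which they close (so a half turn about z gives the same grasp; the last joint's range is limited). The gripper opens to 85 mm and grips with 20 to 120 N. Pads are 22 mm wide; open, the fingers measure 114 mm over their backs; the gripper's body (76 mm by 85 mm) begins 54 mm behind the grasp point. The pads swing forward as they close: fully open they stand 13 mm farther back than shut.
Start: joints at [-1.355, 0.468, -0.012, 1.603, 0.006, 1.071, -0.056], TCP at [166.389, 628.349, 231.29] pointing down, gripper open.
Joint ranges: [-2.53, 2.53], [-0.31, 2.02], [-1.57, 1.55], [0.28, 2.44], [-1.29, 4.43], [0.15, 1.84], [-2.92, 2.92]. Speed limits (rad/s): [2.57, 2.57, 3.14, 3.14, 3.14, 3.14, 3.14].

INTERFACE

Orientations are given as a rotation vector (axis times angle).
In Python, from bench import ctrl gives the robot as it stands. The module is installed in compiled form; this text tells all that it offers.
- The arm moves only by the shell command python3 -m crank 'ROWS'. ROWS is text: rows parted by semicolons, each of 5 numbers parted by spaces: the shift along the tool's x, y, z each as a share of 0.12 m, from -1 to 1, then the turn about the tool's z as a share of 60 degrees, from -1 to 1, then the opening, from 0 (shut) to 1 (fully open). A call has 1 to 12 rows; each row shifts and turns the commanded pose from where the row before left it, along the tool's axes as they then stand; what a row does not reach is not made up. A row lasts 1/10 s, in which the tool goes at most 50 mm and 8.59 degrees, less where a joint would pass 70% of its speed; a pose out of reach is approached as far as the arm can. A call with a number of a shift or a turn outside -1 to 1 is refused whole. A call with a gripper value outside its range is refused whole. The fingers move at their own pace and stop on an object; the grip force is fixed at half the most. Time passes only in rows, so rows that do not move let the fingers close. It gives the time, the measured TCP pose, the force, the opening and the grip force at its end, in the units of the state.
- ctrl.read_state(): the state, without advancing time (a new reading comes with each control period).
- ctrl.snapshot(name): name is "scene" or "top" or "wrist"; returns (picture, depth): 420x560x3 uint8, red, green, blue; 420x560 float32, mm along the optical axis (not along the pixel's ray), 0 where there is no reading.
- ctrl.camera_params(name): a dict with "mtx" (3x3 intrinsics, pixels), "rvec" (rotation vector, rad) and "tvec" (3), from world to camera coordinates, as OpenCV has them; the wrist camera has in their place "mount" (4x4, takes a point from camera to tool coordinates, whose origin is the TCP and whose axes are the flange's). Camera axes: x right, y down, z forward; pixel columns grow to the right and rows downward; lengths in mm; the calibration is good to about 2 mm. A picture is of the moment at which its call begins: read the wrist's pose just before it. camera_params takes no time and is no camera call.
- ctrl.finish_job(): hands the job in; it is judged then, once.
The state is a dict: "t": time; "joint_pos": joint angles; "joint_velocities": joint speeds; "tau": joint torques, N m; "tcp_pos": TCP position; "tcp_rot": TCP orientation; "force": force on the tool from outside, world axes, zero at the start; "ft_torque": the same for the moment, N m; "grip_width": finger opening in mm; "finger_force": force on a finger pad.
Only numpy, scipy, OpenCV 4.12 (cv2) and the standard library are available. Lean on these libraries where they do the work, as an engineer would, in place of code of your own. Each camera call takes 0.05 s, during which the arm holds its last target. There are 200 camera calls.

TASK

Get the four steel offcuts ready for the weld tests by putting each into the holder made for it: the square tube upright in the square pocket, the round tube upright in the round pocket, the flat bar flat in the pair of flat-bottomed saddles, and the round bar in the pair of V-shaped saddles. Each must sit fully down in its holder, the two bars resting on both saddles and centred lengthwise, and be let go.

Things in the scene. Friction and masses are not known exactly. Their poses are not given: they have to be found in the camera images.
- square_tube_centre (a point): Short offcut of dark square steel tube, 40 x 40 mm, 45 mm tall, walls 3 to 4 mm, standing upright on the bench, open end up. The point is its centre, half-way up (22 mm above its foot); z along the tube, x and y square to its sides. Like all the things it stands left of the tall bench grinder, which takes up the bench from x = 0.42 back and y = -0.17 to the right; keep the arm clear of it.
- round_tube_centre (a point): Offcut of dark round steel tube, 34 mm outside, 75 mm tall, standing upright on the bench, open end up; grasp it across the outside. A welding earth clamp 0.22 m tall stands to the left, slanting from about x 0.44, y 0.39 to its jaw tips at x 0.58, y 0.16 (0.14 to 0.2 m up). The point is its centre, half-way up (37 mm above its foot); z along the tube.
- flat_bar_centre (a point): Bright flat steel bar, 30 mm wide (x) x 110 mm long (y) x 10 mm thick (z), lying flat on the bench. The point is its centre, 5 mm above its underside. 0.2 to 0.33 kg.
- round_bar_centre (a point): Bright round steel bar, 20 mm diameter, 125 mm long (along y), lying on the bench, free to roll. The point is its centre, on its axis. 0.25 to 0.39 kg.
- square_nest_floor (a point): Aluminium block 84 x 84 x 14 mm, fixed to the bench, with a square pocket 56 x 56 mm, 8 mm deep, in its top. The point is the centre of the pocket's floor, 6 mm above the bench; z up, x and y along the pocket's sides.
- round_nest_floor (a point): Aluminium block 84 x 84 x 14 mm, fixed to the bench, with a round pocket 50 mm in diameter, 8 mm deep, in its top. The point is the centre of the pocket's floor, 6 mm above the bench; z up.
- flat_saddles_floor (a point): Fixed aluminium base plate 66 (x) x 104 (y) x 6 mm with two dark steel flat-bottomed U saddles, each 14 mm thick, 39 mm either side of the middle along y (64 mm clear between for fingers). Slots 46 mm wide across x, open along y; slot floor 16 mm, cheek tops 26 mm above the bench. The point is mid-holder at slot-floor height; z up; the bar lies along y.
- vee_saddles_floor (a point): Fixed aluminium base plate 66 (x) x 104 (y) x 6 mm with two dark steel 90-degree V saddles, each 14 mm thick, 39 mm either side of the middle along y (64 mm clear between for fingers). V bottom 12 mm, tops 32 mm above the bench, mouth 40 mm wide. The point is mid-holder at the V bottom; z up; the bar lies along y, its axis 14 mm above the point when seated.
Things that resemble listed ones, but are neither listed nor needed, are in the scene too. What is shaped like the part that bears round_nest_floor but pink is not meant.

How it is judged:
By the outcome, as a careful person would: the job done as asked, in the order asked, and still so for the second after the job is handed in, with the robot touching nothing.
It also fails if it takes over 115 s, if anything falls off the work surface, if the arm or the gripper's body presses on something with over 40 N, if the wrist force passes 120 N, or if a joint passes its speed limit or range.

## Working session

There is one attempt and no reset: what is moved stays moved. The work goes in short steps, Python scripts to look and compute and a shell command to move; the robot and the scene stay as the last step left them, time stands still between calls to the robot, and variables do not carry over. Pictures are saved under pics/ and viewed, at most 17 in all, crops included, and the job is handed in when it is done.

```bash
mkdir -p pics; python3 - <<'E'
from bench import ctrl
import cv2,numpy as np
print(ctrl.read_state())
for n in("scene","top"):
    p,d=ctrl.snapshot(n); cv2.imwrite(f"pics/{n}0.png",p[:,:,::-1]); np.savez(f"{n}0.npz",p=p,d=d)
    print(n,ctrl.camera_params(n))
print(ctrl.camera_params("wrist"))
E
```

```text
{'t': 0.0, 'joint_pos': array([-1.35497901,  0.46843876, -0.01162454,  1.60361816,  0.00597991,
        1.07139603, -0.05627934]), 'joint_velocities': array([ 0.00011097, -0.00095548,  0.00115607,  0.00088755, -0.00058627,
        0.00158476, -0.00117268]), 'tau': array([ 6.53635489e-04, -5.32374680e+01,  2.17299600e-02, -2.51306909e+01,
        1.14481326e-02,  7.65638135e-03,  8.76524666e-06]), 'tcp_pos': array([166.26439059, 627.79767261, 230.30063428]), 'tcp_rot': array([-4.05449942e-01, -3.11517952e+00,  2.85928513e-03]), 'force': array([-0.81131292,  0.02511525, -0.10379962]), 'ft_torque': array([ 0.0414355 , -0.02456733, -0.02241274]), 'finger_force': 0.0, 'grip_width': 85.37600014989754}
scene {'mtx': array([[379.45175592,   0.        , 285.53808699],
       [  0.        , 379.45175592, 214.49716789],
       [  0.        ,   0.        ,   1.        ]]), 'rvec': array([ 0.99275808, -2.40232702,  1.09542889]), 'tvec': array([441.2729781 , 306.33910331, 583.12185182])}
top {'mtx': array([[430.44005116,   0.        , 279.99981416],
       [  0.        , 430.44005116, 204.46953015],
       [  0.        ,   0.        ,   1.        ]]), 'rvec': array([ 2.14600167, -2.1708866 ,  0.09763739]), 'tvec': array([ 40.34578647, 598.63988692, 836.58437568])}
{'mtx': array([[322.07871072,   0.        , 277.14278699],
       [  0.        , 322.07871072, 204.00949953],
       [  0.        ,   0.        ,   1.        ]]), 'mount': array([[ 5.48410940e-04, -9.55758086e-01, -2.94153327e-01,
         7.52465138e+01],
       [ 9.99999819e-01,  5.97015334e-04, -7.54415843e-05,
         7.42742172e-01],
       [ 2.47717951e-04, -2.94153233e-01,  9.55758241e-01,
        -1.42867455e+02],
       [ 0.00000000e+00,  0.00000000e+00,  0.00000000e+00,
         1.00000000e+00]])}
```

View pics/top0.png

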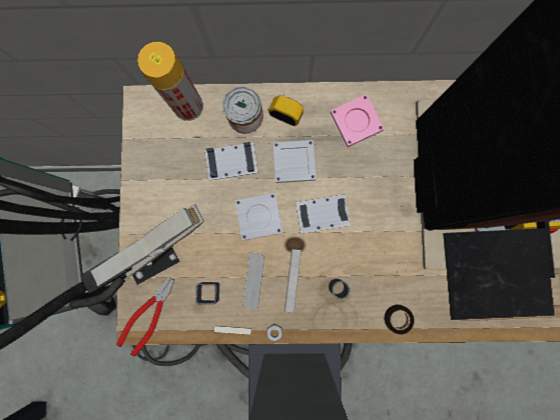

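View pics/scene0.png

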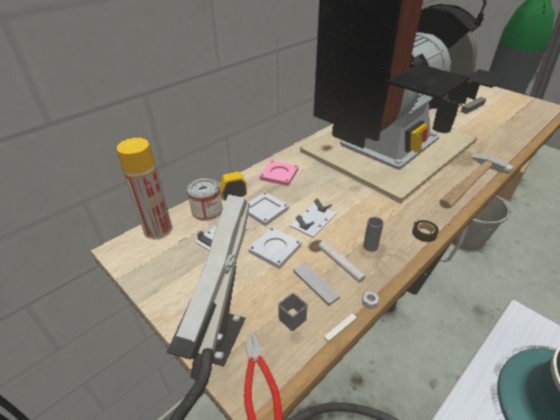

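The top view shows these candidates:
- **Square tube:** (207,293).
- **Round tube:** (338,288). The black ring at (399,319) and the nut at (274,332) could be taken for it.
- **Flat bar:** (255,280). The white strip at (233,330) could be taken for it.
- **Round bar:** (293,280), with a brown disc at its end.
- **Round nest:** (258,215) in aluminium. The pink one at (357,119) is not meant.
- **Square nest:** (294,161).
- **Saddles:** (231,161) and (322,213). I still have to tell which pair is flat and which is V-shaped.

I'll check the choices in a close crop.

```bash
cat > h.py <<'E'
import numpy as np,cv2
from bench import ctrl
def cam(n):
    c=ctrl.camera_params(n); R=cv2.Rodrigues(c["rvec"])[0]; return c["mtx"],R,np.array(c["tvec"]).ravel()
def world(n,u,v,z):
    K,R,t=cam(n); r=R.T@np.linalg.inv(K)@np.array([u,v,1.]); c=-R.T@t
    return c+r*(z-c[2])/r[2]
def cloud(n,d):
    K,R,t=cam(n); v,u=np.mgrid[:d.shape[0],:d.shape[1]]
    P=np.stack([(u-K[0,2])/K[0,0]*d,(v-K[1,2])/K[1,1]*d,d],-1)
    return (P-t)@R
E
python3 - <<'E'
from h import *
p=cv2.imread("pics/top0.png")
cv2.imwrite("pics/c1.png",cv2.resize(p[120:345,180:380],None,fx=2.6,fy=2.6,interpolation=cv2.INTER_CUBIC))
s=cv2.imread("pics/scene0.png")
cv2.imwrite("pics/c2.png",cv2.resize(s[150:350,190:400],None,fx=3,fy=2.9,interpolation=cv2.INTER_CUBIC))
d=np.load("top0.npz")["d"]; W=cloud("top",d)
for n,u,v in [("sq",207,293),("flat",255,280),("rbar",294,280),("rt",338,288),("disc",294,243),("rnest",258,215),("snest",294,161),("sadL",231,161),("sadR",322,213),("bench",280,300),("benchL",150,200)]:
    print(n,d[v,u].round(1),W[v,u].round(1))
E
```

```text
sq 883.9 [421.5 185.8   0.7]
flat 876.2 [447.5  86.3   9.7]
rbar 865.9 [447.4   7.1  18.7]
rt 881.0 [ 4.291e+02 -8.290e+01  1.000e-01]
disc 893.4 [521.9   5.8  -0.9]
rnest 895.7 [580.6  79.9   4.3]
snest 906.4 [693.8   3.4   4.4]
sadL 905.9 [695.1 136.    7.3]
sadR 893.5 [583.2 -53.1   4.6]
bench 880.5 [4.06e+02 3.60e+01 1.00e-01]
benchL 907.4 [ 6.154e+02  3.079e+02 -1.000e-01]
```

View pics/c1.png

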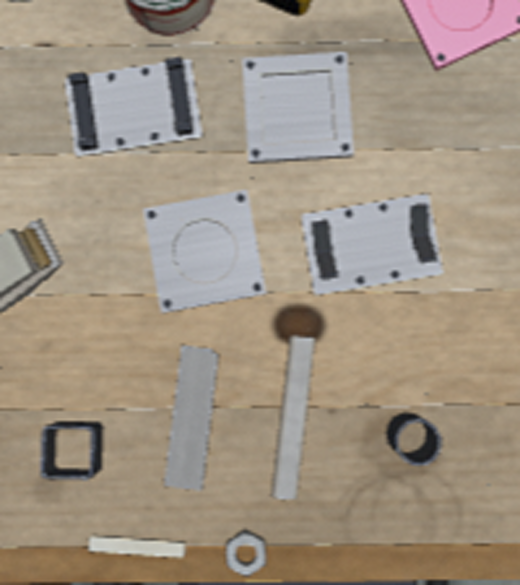

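View pics/c2.png

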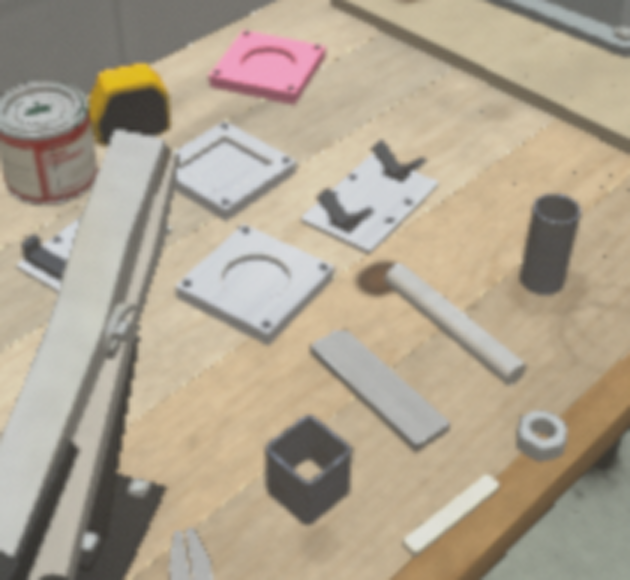

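The crops settle it. The right-hand holder at top (322,213) has the V saddles, and the left one at (231,161) has the flat U saddles. The brown disc at (294,243) is a flat stain at z≈0. The round tube at (338,288) is the tall one, and the grey round nest is at (258,215). Next I'll measure them all.

```bash
cat > meas.py <<'E'
from h import *
# window(px) u0,u1,v0,v1, z-slab
W8={"sq":(190,225,275,312,36,55),"rt":(322,356,270,305,62,85),"flat":(240,272,245,312,5,15),"rbar":(280,305,245,316,8,26),
"snest":(268,320,135,186,11,19),"rnest":(230,288,190,242,11,19),"flatsad":(200,262,138,184,3,40),"vee":(293,353,190,237,3,40)}
def run(names=W8):
    p,d=ctrl.snapshot("top"); C=cloud("top",d)
    for n in names:
        u0,u1,v0,v1,a,b=W8[n]; Q=C[v0:v1,u0:u1]; m=((Q[...,2]>a)&(Q[...,2]<b)&(d[v0:v1,u0:u1]>0)).astype(np.uint8)
        k,l,s,_=cv2.connectedComponentsWithStats(m); m=l==1+np.argmax(s[1:,4]) if n not in("sq","rt") else m>0
        P=Q[m]; zt=np.median(P[:,2])
        # recast the mask's pixels as rays on to plane of top
        (c,wh,ang)=cv2.minAreaRect(P[:,:2].astype(np.float32)); 
        print(n,"c",np.round(c,1),"size",np.round(wh,1),"ang",round(ang,1),"z",np.round(np.percentile(P[:,2],[5,50,95]),1),"mean",P[:,:2].mean(0).round(1),len(P))
        if n=="vee" or n=="flatsad":
            S=Q[(Q[...,2]>10)&(Q[...,2]<40)]; s=cv2.minAreaRect(S[:,:2].astype(np.float32)); print("   saddles",np.round(s[0],1),np.round(s[1],1),round(s[2],1),S[:,2].max().round(1))
if __name__=="__main__": run()
E
python3 meas.py
```

```text
sq c [424.6 181.5] size [40.2 40.2] ang 88.6 z [37.3 44.3 47.2] mean [425. 182.] 158
rt c [432.7 -77.1] size [32.1 31.8] ang 87.4 z [64.  73.9 76.8] mean [432.3 -77.6] 104
flat c [447.3  90.9] size [ 30.1 109.9] ang 82.6 z [ 7.4  9.8 12.2] mean [446.8  91. ] 797
rbar c [447.   11.3] size [ 20.  125.1] ang 82.4 z [12.4 18.1 21.5] mean [446.8  11.5] 618
snest c [693.    4.6] size [84.9 84. ] ang 3.0 z [11.5 13.9 16.6] mean [692.8   5. ] 870
rnest c [577.7  80.3] size [84.1 84.1] ang 9.7 z [11.6 13.9 16.6] mean [577.4  79.9] 1168
flatsad c [695.3 137.8] size [ 67.  104.3] ang 8.5 z [ 3.8  6.8 24.4] mean [695.3 137.3] 1485
   saddles [695.9 137.8] [60.4 91.9] 8.3 29.3
vee c [581.  -53.2] size [ 68.3 103.9] ang 8.9 z [ 3.9  6.4 28.5] mean [581.8 -52.5] 1555
   saddles [583.7 -54.1] [53.1 96.2] 5.6 34.9
```

The sizes match the given ones. Before the first reach I'll check clearances (clamp jaw, tin, grinder) and write a helper that works out distances in tool axes.

```bash
cat > go.py <<'E'
import sys
from h import *
from scipy.spatial.transform import Rotation as Ro
# usage: go.py x y z phi  -> deltas in tool shares (shift first, then turn)
s=ctrl.read_state(); R=Ro.from_rotvec(s["tcp_rot"]).as_matrix(); phi=np.degrees(np.arctan2(R[1,1],R[0,1]))
print("t",round(s["t"],2),"tcp",s["tcp_pos"].round(1),"phi",round(phi,1),"tilt",np.degrees(np.arccos(-R[2,2])).round(2),"F",s["force"].round(1),"w",round(s["grip_width"],1),"ff",round(s["finger_force"],1),"q",s["joint_pos"].round(2))
if len(sys.argv)>4:
    a=list(map(float,sys.argv[1:])); d=R.T@(np.array(a[:3])-s["tcp_pos"])
    print("shares",(d/120).round(3),"turn",round(((phi-a[3]+180)%360-180)/60,3))
E
python3 - <<'E'
from h import *
d=np.load("top0.npz")["d"];C=cloud("top",d).reshape(-1,3);C=C[d.ravel()>0]
def box(n,x0,x1,y0,y1,z0):
    P=C[(C[:,0]>x0)&(C[:,0]<x1)&(C[:,1]>y0)&(C[:,1]<y1)&(C[:,2]>z0)]; print(n,P.min(0).round(),P.max(0).round(),len(P)) if len(P) else print(n,0)
box("jaw",480,640,120,260,60);box("jaw2",560,640,120,260,60);box("tin",740,860,60,200,30);box("spray",740,900,200,330,30);box("grinder",300,500,-300,-110,30);box("grinderlow",300,600,-300,-110,8)
E
python3 go.py 425 182 300 88.6
```

```text
jaw [499. 158.  69.] [585. 260. 215.] 1548
jaw2 [560. 160. 187.] [585. 215. 215.] 294
tin [755.  69.  30.] [832. 200. 230.] 1607
spray [786. 200.  30.] [873. 330. 314.] 7045
grinder [ 415. -300.  315.] [ 500. -188.  325.] 5572
grinderlow [ 340. -300.    8.] [ 600. -172.  545.] 17593
t 0.15 tcp [166.3 627.9 230.6] phi 75.2 tilt 0.08 F [ 0.9 -0.4  0.1] w 85.4 ff 0.0 q [-1.36  0.47 -0.01  1.6   0.01  1.07 -0.06]
shares [-3.035 -3.041 -0.574] turn -0.224
```

```bash
python3 -m crank '0 0 -0.29 0 1; 0 0 -0.29 0 1; -0.25 -0.25 0 0 1; -0.25 -0.25 0 0 1; -0.25 -0.25 0 0 1; -0.25 -0.25 0 0 1; -0.25 -0.25 0 0 1; -0.25 -0.25 0 0 1; -0.25 -0.25 0 0 1; -0.25 -0.25 0 0 1'; python3 go.py 425 182 300 88.6
```

```text
t: 1.15
tcp_pos: [337.5, 333.2, 300.9]
tcp_rot: [0.405, 3.115, 0.0]
force: [-0.9, 0.3, 0.5]
grip_width: 85.4
finger_force: 0.0
t 1.15 tcp [337.5 333.2 300.9] phi 75.2 tilt 0.01 F [-0.9  0.3  0.5] w 85.4 ff 0.0 q [-0.98  0.09  0.14  1.94 -0.01  1.11  0.48]
shares [-1.027 -1.031  0.007] turn -0.224
```

```bash
python3 -m crank '-0.257 -0.258 0 0 1; -0.257 -0.258 0 0 1; -0.257 -0.258 0 0 1; -0.257 -0.258 0 0 1; 0 0 0 -0.112 1; 0 0 0 -0.112 1; 0 0 0.3 0 1; 0 0 0.3 0 1; 0 0 0 0 1'; python3 go.py 425 182 16 88.6
python3 - <<'E'
from h import *
p,d=ctrl.snapshot("wrist"); cv2.imwrite("pics/w1.png",p[:,:,::-1])
E
```

```text
t: 2.05
tcp_pos: [421.5, 182.1, 225.2]
tcp_rot: [-0.038, -3.134, 0.008]
force: [-0.4, 0.6, -0.3]
grip_width: 85.2
finger_force: 0.0
t 2.05 tcp [421.5 182.1 225.2] phi 88.6 tilt 0.51 F [-0.4  0.6 -0.3] w 85.2 ff 0.0 q [-0.75  0.15  0.3   2.07 -0.05  0.94  1.12]
shares [-0.042  0.009  1.743] turn 0.0
```

View pics/w1.png

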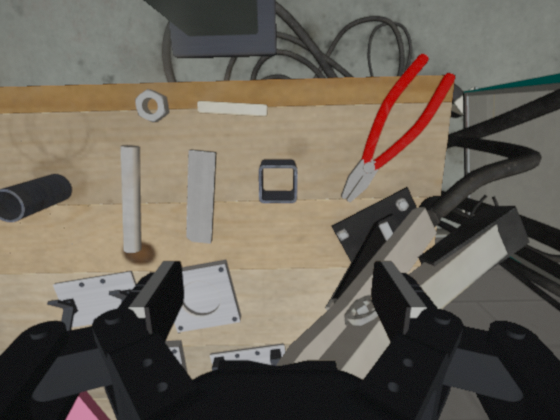

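The wrist view shows the square tube at (277,181), centred between the fingers, and the clamp stays off to the right. Descending.

```bash
python3 -m crank '-0.042 0.009 0.3 0 1; 0 0 0.3 0 1; 0 0 0.3 0 1; 0 0 0.3 0 1; 0 0 0.25 0 1; 0 0 0.15 0 1; 0 0 0.1 0 1;0 0 0 0 1; 0 0 0 0 1'; python3 go.py 425 182 16 88.6
```

```text
t: 3.0
tcp_pos: [430.7, 185.2, 26.0]
tcp_rot: [0.038, 3.14, 0.002]
force: [0.7, 0.8, 0.4]
grip_width: 85.5
finger_force: 0.0
t 3.0 tcp [430.7 185.2  26. ] phi 88.6 tilt 0.12 F [0.7 0.8 0.4] w 85.5 ff 0.0 q [-0.65  0.51  0.21  2.18 -0.23  0.47  1.28]
shares [ 0.047 -0.028  0.083] turn 0.0
```

```bash
python3 -m crank '0.047 -0.028 0.083 0 1; 0 0 0 0 1; 0 0 0 0 1'; python3 go.py 425 182 16 88.6; python3 -m crank '0 0 0 0 0; 0 0 0 0 0; 0 0 0 0 0; 0 0 0 0 0; 0 0 0 0 0; 0 0 0 0 0; 0 0 0 0 0; 0 0 0 0 0'; python3 go.py
```

```text
t: 3.3
tcp_pos: [424.7, 181.8, 16.0]
tcp_rot: [0.038, 3.14, 0.002]
force: [-0.6, -0.2, 0.2]
grip_width: 85.5
finger_force: 0.0
t 3.3 tcp [424.7 181.8  16. ] phi 88.6 tilt 0.11 F [-0.6 -0.2  0.2] w 85.5 ff 0.0 q [-0.64  0.53  0.2   2.19 -0.24  0.44  1.29]
shares [-0.003  0.002 -0.   ] turn 0.0
t: 4.1
tcp_pos: [424.2, 181.6, 15.4]
tcp_rot: [0.038, 3.141, 0.001]
force: [-1.1, -0.5, 5.2]
grip_width: 39.2
finger_force: 60.3
t 4.1 tcp [424.2 181.6  15.4] phi 88.6 tilt 0.04 F [-1.1 -0.5  5.2] w 39.2 ff 60.3 q [-0.64  0.53  0.2   2.19 -0.24  0.44  1.29]
```

```bash
python3 -m crank '0 0 -0.2 0 0; 0 0 -0.35 0 0; 0 0 -0.35 0 0; 0 0 -0.35 0 0; 0 0 -0.35 0 0; 0 0 -0.35 0 0; 0 0 0 -0.073 0; 0 0 0 0 0'; python3 go.py 692.8 4.8 250 93
```

```text
t: 4.9
tcp_pos: [424.0, 181.6, 250.0]
tcp_rot: [-0.083, 3.139, 0.003]
force: [-0.7, -0.1, -2.1]
grip_width: 38.8
finger_force: 60.8
t 4.9 tcp [424.  181.6 250. ] phi 93.0 tilt 0.14 F [-0.7 -0.1 -2.1] w 38.8 ff 60.8 q [-0.77  0.11  0.32  2.05 -0.04  0.99  1.19]
shares [-2.159e+00 -1.589e+00  2.000e-03] turn 0.0
```

```bash
python3 -m crank '-0.27 -0.199 0 0 0; -0.27 -0.199 0 0 0; -0.27 -0.199 0 0 0; -0.27 -0.199 0 0 0; -0.27 -0.199 0 0 0; -0.27 -0.199 0 0 0; -0.27 -0.199 0 0 0; -0.27 -0.199 0 0 0; 0 0 0 0 0; 0 0 0 0 0'; python3 go.py 692.8 4.8 50 93
```

```text
t: 5.9
tcp_pos: [691.8, 3.0, 246.2]
tcp_rot: [0.077, -3.136, 0.001]
force: [-0.2, -0.4, -1.2]
grip_width: 38.7
finger_force: 60.8
t 5.9 tcp [691.8   3.  246.2] phi 92.8 tilt 0.26 F [-0.2 -0.4 -1.2] w 38.7 ff 60.8 q [-0.34  0.55  0.43  1.49 -0.24  1.16  1.75]
shares [-0.017  0.016  1.635] turn -0.003
```

```bash
python3 -m crank '0 0 0.35 0 0; 0 0 0.35 0 0; 0 0 0.35 0 0; 0 0 0.3 0 0; 0 0 0.28 0 0; 0 0 0 0 0; 0 0 0 0 0; 0 0 0 0 0'; python3 go.py 692.8 4.8 35 93
python3 - <<'E'
from h import *
p,d=ctrl.snapshot("wrist"); cv2.imwrite("pics/w2.png",p[:,:,::-1])
E
```

```text
t: 6.7
tcp_pos: [694.0, 4.5, 55.8]
tcp_rot: [-0.082, 3.137, 0.0]
force: [-0.4, 0.5, 0.0]
grip_width: 39.4
finger_force: 60.7
t 6.7 tcp [694.    4.5  55.8] phi 93.0 tilt 0.2 F [-0.4  0.5  0. ] w 39.4 ff 60.7 q [-0.3   0.75  0.36  1.61 -0.33  0.83  1.82]
shares [0.01  0.003 0.173] turn 0.0
```

View pics/w2.png

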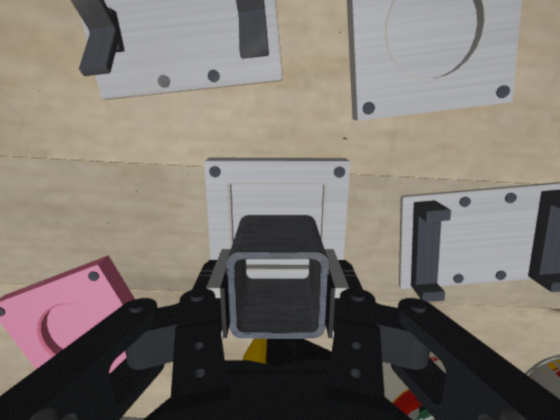

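The tube (centre column 277) lines up with the pocket (columns 232–323). Lowering it.

```bash
python3 -m crank '0.01 0 0.1 0 0; 0 0 0.1 0 0; 0 0 0.04 0 0; 0 0 0.03 0 0; 0 0 0.01 0 0; 0 0 0 0 0; 0 0 0 0 0'; python3 go.py 693 4.8 21.4 93
```

```text
t: 7.45
tcp_pos: [690.4, 4.1, 21.5]
tcp_rot: [0.082, -3.138, -0.002]
force: [-8.3, 0.3, 15.2]
grip_width: 39.0
finger_force: 62.9
t 7.45 tcp [690.4   4.1  21.5] phi 93.0 tilt 0.17 F [-8.3  0.3 15.2] w 39.0 ff 62.9 q [-0.29  0.8   0.34  1.62 -0.35  0.78  1.83]
shares [-0.022  0.005  0.001] turn -0.0
```

```bash
python3 -m crank '0 0 0 0 0.6; 0 0 0 0 0.8; 0 0 0 0 0.8; 0 0 0 0 0.8; 0 0 0 0 0.8;  0 0 -0.2 0 0.8; 0 0 -0.35 0 1; 0 0 -0.35 0 1; 0 0 -0.35 0 1; 0 0 -0.35 0 1; 0 0 -0.3 0 1; 0 0 0 0 1'; python3 go.py 432.7 -77.3 250 93; python3 - <<'E'
import meas
meas.W8["sq"]=(275,315,140,182,40,60)
meas.run(["sq","rt","snest"])
E
```

```text
t: 8.65
tcp_pos: [694.5, 3.5, 254.4]
tcp_rot: [-0.081, 3.13, 0.001]
force: [0.6, -0.0, 0.5]
grip_width: 85.4
finger_force: 0.0
t 8.65 tcp [694.5   3.5 254.4] phi 93.0 tilt 0.63 F [ 0.6 -0.   0.5] w 85.4 ff 0.0 q [-0.35  0.54  0.44  1.49 -0.24  1.15  1.75]
shares [ 2.214 -0.559  0.013] turn -0.0
  return _methods._mean(a, axis=axis, dtype=dtype,
  ret = ret.dtype.type(ret / rcount)
Traceback (most recent call last):
  File "meas.py", line 13, in run
    print(n,"c",np.round(c,1),"size",np.round(wh,1),"ang",round(ang,1),"z",np.round(np.percentile(P[:,2],[5,50,95]),1),"mean",P[:,:2].mean(0).round(1),len(P))
                                                                                    ~~~~~~~~~~~~~^^^^^^^^^^^^^^^^^^
IndexError: index -1 is out of bounds for axis 0 with size 0
```

```bash
python3 -m crank '0.316 -0.08 0 0 1; 0.316 -0.08 0 0 1; 0.316 -0.08 0 0 1; 0.316 -0.08 0 0 1; 0.316 -0.08 0 0 1; 0.316 -0.08 0 0 1; 0.316 -0.08 0 0 1; 0 0 0 0 1; 0 0 0 0 1'; python3 go.py 432.7 -77.3 120 93; python3 - <<'E'
import meas
from h import *
meas.W8["sq"]=(275,315,140,182,40,60)
try: meas.run(["sq","snest"])
except Exception as e: print(e)
for n in("scene","wrist"):
    p,d=ctrl.snapshot(n); cv2.imwrite(f"pics/{n}3.png",p[:,:,::-1])
E
```

```text
t: 9.6
tcp_pos: [429.4, -76.8, 247.4]
tcp_rot: [0.081, -3.14, -0.001]
force: [0.4, -0.4, -0.4]
grip_width: 85.5
finger_force: 0.0
t 9.6 tcp [429.4 -76.8 247.4] phi 93.0 tilt 0.04 F [ 0.4 -0.4 -0.4] w 85.5 ff 0.0 q [-0.37  0.07  0.5   2.11 -0.04  0.98  1.77]
shares [-0.028 -0.006  1.061] turn -0.001
sq c [690.7   4.4] size [40.3 39.9] ang 1.6 z [42.6 50.3 53.1] mean [691.2   4.1] 149
snest c [692.8   4.5] size [84.4 83.8] ang 2.8 z [11.6 13.9 16.5] mean [692.7   4.4] 859
```

View pics/scene3.png

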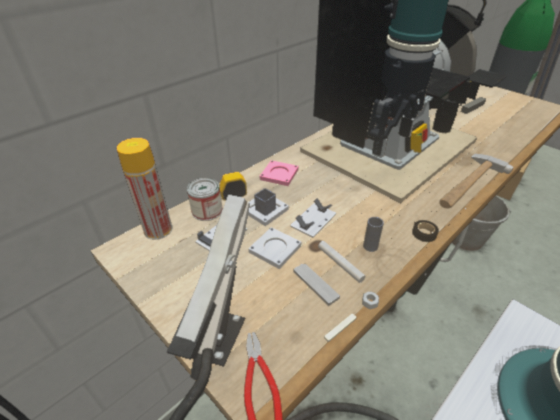

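The square tube is seated in its nest at (265,200): its top is at 50 mm and it is 2 mm off centre. Now the round tube.

```bash
python3 -m crank '0 0 0.35 0 1; 0 0 0.35 0 1; 0 0 0.3 0 1; 0 0 0.06 0 1; 0 0 0 0 1; 0 0 0 0 1; 0 0 0 0 1'; python3 go.py 432.7 -77.3 28 93
```

```text
t: 10.45
tcp_pos: [431.4, -77.0, 122.1]
tcp_rot: [-0.082, 3.137, 0.0]
force: [-0.1, 0.6, -0.1]
grip_width: 85.3
finger_force: 0.0
t 10.45 tcp [431.4 -77.  122.1] phi 93.0 tilt 0.19 F [-0.1  0.6 -0.1] w 85.3 ff 0.0 q [-0.31  0.29  0.47  2.22 -0.21  0.67  1.94]
shares [-0.008 -0.003  0.784] turn -0.0
```

```bash
python3 -m crank '-0.008 0 0.25 0 1; 0 0 0.25 0 1; 0 0 0.2 0 1; 0 0 0.084 0 1; 0 0 0 0 1; 0 0 0 0 1; 0 0 0 0 0;0 0 0 0 0;0 0 0 0 0;0 0 0 0 0;0 0 0 0 0;0 0 0 0 0'; python3 -m crank '0 0 0 0 0;0 0 0 0 0'; python3 go.py 432.7 -77.3 28 93
```

```text
t: 11.65
tcp_pos: [431.3, -76.9, 27.1]
tcp_rot: [-0.082, 3.14, 0.0]
force: [-0.8, 0.4, 7.2]
grip_width: 33.0
finger_force: 58.8
t: 11.85
tcp_pos: [431.3, -76.9, 27.1]
tcp_rot: [-0.082, 3.14, 0.0]
force: [-2.1, -0.1, 6.5]
grip_width: 33.2
finger_force: 58.8
t 11.85 tcp [431.3 -76.9  27.1] phi 93.0 tilt 0.06 F [-2.1 -0.1  6.5] w 33.2 ff 58.8 q [-0.19  0.49  0.35  2.25 -0.38  0.45  2.09]
shares [-0.012 -0.004 -0.008] turn -0.0
```

```bash
python3 -m crank '0 0 -0.2 0 0; 0 0 -0.35 0 0; 0 0 -0.35 0 0; 0 0 -0.35 0 0; 0 0 -0.35 0 0; 0 0 -0.35 0 0; 0 0 0 0 0'; python3 go.py 577.6 80.2 260 93
```

```text
t: 12.55
tcp_pos: [433.9, -77.2, 265.4]
tcp_rot: [-0.082, 3.13, 0.002]
force: [0.9, -0.1, -1.3]
grip_width: 32.8
finger_force: 59.8
t 12.55 tcp [433.9 -77.2 265.4] phi 93.0 tilt 0.61 F [ 0.9 -0.1 -1.3] w 32.8 ff 59.8 q [-0.43  0.04  0.55  2.09 -0.03  1.01  1.77]
shares [-1.264  1.247  0.06 ] turn -0.0
```

```bash
python3 -m crank '-0.25 0.25 0 0 0; -0.25 0.25 0 0 0; -0.25 0.25 0 0 0; -0.25 0.25 0 0 0; -0.25 0.25 0 0 0; 0 0 0 0 0; 0 0 0 0 0; 0 0 0 0 0'; python3 go.py 577.6 80.2 70 93
```

```text
t: 13.35
tcp_pos: [571.9, 79.5, 259.5]
tcp_rot: [0.08, -3.139, 0.001]
force: [0.8, -0.5, -1.8]
grip_width: 32.6
finger_force: 59.9
t 13.35 tcp [571.9  79.5 259.5] phi 92.9 tilt 0.12 F [ 0.8 -0.5 -1.8] w 32.6 ff 59.9 q [-0.56  0.33  0.46  1.78 -0.16  1.07  1.57]
shares [-0.051  0.005  1.579] turn -0.002
```

```bash
python3 -m crank '-0.047 0.005 0.3 0 0; 0 0 0.3 0 0; 0 0 0.3 0 0; 0 0 0.3 0 0; 0 0 0.3 0 0; 0 0 0.08 0 0; 0 0 0 0 0; 0 0 0 0 0; 0 0 0 0 0'; python3 go.py 577.6 80.2 45 93
python3 - <<'E'
from h import *
p,d=ctrl.snapshot("wrist"); cv2.imwrite("pics/w4.png",p[:,:,::-1])
E
```

```text
t: 14.25
tcp_pos: [579.9, 81.6, 73.0]
tcp_rot: [-0.081, 3.137, 0.001]
force: [-0.4, -0.1, -1.9]
grip_width: 32.7
finger_force: 59.8
t 14.25 tcp [579.9  81.6  73. ] phi 93.0 tilt 0.22 F [-0.4 -0.1 -1.9] w 32.7 ff 59.8 q [-0.48  0.58  0.37  1.89 -0.31  0.72  1.69]
shares [ 0.021 -0.011  0.233] turn -0.001
```

View pics/w4.png

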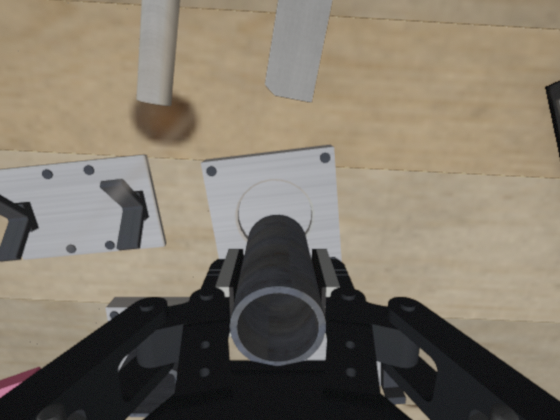

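The tube (column 277) is over the pocket (column 275). Lowering.

```bash
python3 -m crank '0.02 -0.01 0.1 0 0; 0 0 0.1 0 0; 0 0 0.05 0 0; 0 0 0.04 0 0; 0 0 0.03 0 0; 0 0 0.01 0 0; 0 0 0 0 0; 0 0 0 0 0'; python3 go.py 577.6 80.2 33 93
```

```text
t: 15.1
tcp_pos: [575.9, 80.2, 33.1]
tcp_rot: [0.082, -3.14, -0.002]
force: [-7.2, -0.9, 17.1]
grip_width: 32.6
finger_force: 61.9
t 15.1 tcp [575.9  80.2  33.1] phi 93.0 tilt 0.09 F [-7.2 -0.9 17.1] w 32.6 ff 61.9 q [-0.45  0.64  0.34  1.91 -0.34  0.65  1.72]
shares [-0.014 -0.001  0.001] turn -0.0
```

Contact came at the expected height. Release, rise and move on above the flat bar.

```bash
python3 -m crank '0 0 0 0 0.6; 0 0 0 0 0.7; 0 0 0 0 0.7; 0 0 0 0 0.7; 0 0 0 0 0.7;  0 0 -0.2 0 0.7; 0 0 -0.35 0 0.8; 0 0 -0.35 0 0.8; 0 0 -0.35 0 0.8; 0 0 -0.35 0 0.8; 0 0 -0.3 0 0.8; 0 0 0 0 0.8'; python3 go.py 447.3 91 250 82.6
```

```text
t: 16.3
tcp_pos: [579.1, 80.4, 264.8]
tcp_rot: [-0.081, 3.131, 0.004]
force: [0.1, -0.4, -0.6]
grip_width: 68.0
finger_force: 0.0
t 16.3 tcp [579.1  80.4 264.8] phi 93.0 tilt 0.58 F [ 0.1 -0.4 -0.6] w 68.0 ff 0.0 q [-0.57  0.33  0.47  1.77 -0.17  1.07  1.58]
shares [1.093 0.145 0.113] turn 0.173
```

```bash
python3 -m crank '0.273 0.036 0.03 0 0.65; 0.273 0.036 0.03 0 0.65; 0.273 0.036 0.03 0 0.65; 0.273 0.036 0.03 0 0.65; 0 0 0 0.087 0.65; 0 0 0.35 0.087 0.65; 0 0 0.35 0 0.65; 0 0 0.35 0 0.65; 0 0 0.15 0 0.65; 0 0 0 0 0.65; 0 0 0 0 0.65'; python3 go.py 447.3 91 40 82.6
python3 - <<'E'
import meas
from h import *
meas.W8["rt"]=(240,280,190,240,55,95)
try: meas.run(["rt","rnest"])
except Exception as e: print(e)
p,d=ctrl.snapshot("wrist"); cv2.imwrite("pics/w5.png",p[:,:,::-1])
E
```

```text
t: 17.4
tcp_pos: [444.3, 90.5, 100.8]
tcp_rot: [-0.205, -3.134, 0.001]
force: [-0.1, -1.0, 0.3]
grip_width: 55.4
finger_force: 0.0
t 17.4 tcp [444.3  90.5 100.8] phi 82.5 tilt 0.05 F [-0.1 -1.   0.3] w 55.4 ff 0.0 q [-0.62  0.36  0.41  2.19 -0.24  0.63  1.39]
shares [-0.024  0.008  0.507] turn -0.001
rt c [576.2  80.4] size [32.9 32.2] ang 44.6 z [61.2 79.8 82.9] mean [577.   80.7] 112
rnest c [577.8  80.3] size [84.3 84.2] ang 9.7 z [11.7 13.9 16.6] mean [577.3  80.1] 1171
```

View pics/w5.png

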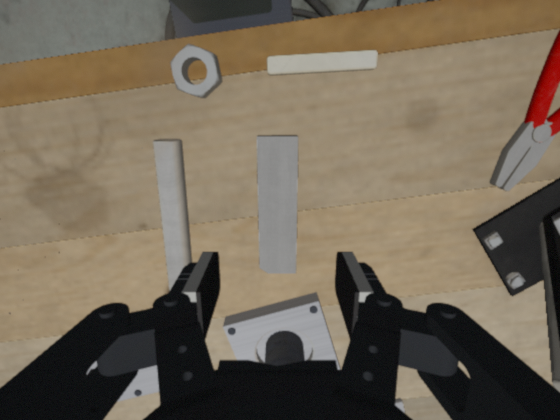

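The round tube is seated (top at 80 mm). The flat bar at (277,205) is centred between the fingers.

```bash
python3 -m crank '-0.024 0.006 0.25 0 0.65; 0 0 0.25 0 0.65; 0 0 0.2 0 0.65; 0 0 0.08 0 0.65; 0 0 0 0 0.65; 0 0 0 0 0.65; 0 0 0 0 0.65'; python3 go.py 447.3 91 3 82.6
```

```text
t: 18.2
tcp_pos: [448.4, 91.4, 8.6]
tcp_rot: [0.204, 3.132, 0.002]
force: [-0.1, -0.6, -0.0]
grip_width: 55.5
finger_force: 0.0
t 18.2 tcp [448.4  91.4   8.6] phi 82.6 tilt 0.16 F [-0.1 -0.6 -0. ] w 55.5 ff 0.0 q [-0.52  0.55  0.29  2.21 -0.37  0.43  1.51]
shares [ 0.008 -0.005  0.047] turn -0.001
```

```bash
python3 -m crank '0.008 -0.005 0.04 0 0.65; 0 0 0 0 0.65; 0 0 0 0 0; 0 0 0 0 0; 0 0 0 0 0; 0 0 0 0 0; 0 0 0 0 0; 0 0 0 0 0; 0 0 0 0 0'; python3 go.py 447.3 91 3 82.6; python3 -m crank '0 0 -0.1 0 0; 0 0 -0.2 0 0; 0 0 -0.2 0 0; 0 0 0 0 0'; python3 go.py 447.3 91 250 82.6; python3 - <<'E'
from h import *
p,d=ctrl.snapshot("wrist"); cv2.imwrite("pics/w6.png",p[:,:,::-1])
E
```

```text
t: 19.1
tcp_pos: [446.3, 90.6, 2.9]
tcp_rot: [0.204, 3.135, 0.001]
force: [-1.8, -0.8, 6.6]
grip_width: 28.0
finger_force: 59.0
t 19.1 tcp [446.3  90.6   2.9] phi 82.5 tilt 0.02 F [-1.8 -0.8  6.6] w 28.0 ff 59.0 q [-0.51  0.56  0.29  2.21 -0.38  0.42  1.52]
shares [-0.008  0.004 -0.001] turn -0.001
t: 19.5
tcp_pos: [448.0, 91.1, 65.0]
tcp_rot: [0.204, 3.13, 0.003]
force: [0.7, -0.0, -2.8]
grip_width: 27.7
finger_force: 60.4
t 19.5 tcp [448.   91.1  65. ] phi 82.5 tilt 0.3 F [ 0.7 -0.  -2.8] w 27.7 ff 60.4 q [-0.59  0.43  0.38  2.2  -0.3   0.55  1.45]
shares [-1.000e-03  2.000e-03 -1.541e+00] turn -0.001
```

View pics/w6.png

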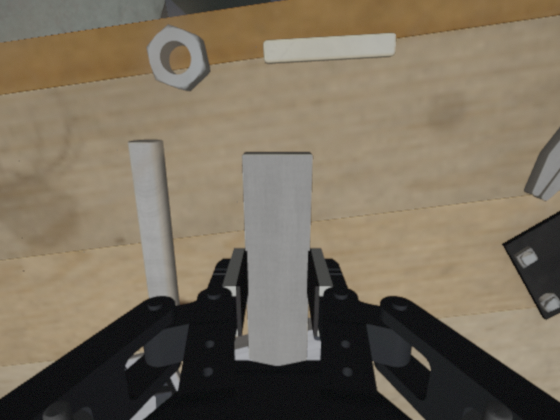

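The bar is held level at (278,260). Lift, then turn.

```bash
python3 -m crank '0 0 -0.3 0 0; 0 0 -0.35 0 0; 0 0 -0.35 0 0; 0 0 -0.35 0 0; 0 0 -0.35 0 0; 0 0 0 0.12 0; 0 0 0 0.12 0; 0 0 0 0.12 0; 0 0 0 0.12 0; 0 0 0 0.12 0; 0 0 0 0.12 0; 0 0 0 0.12 0'; python3 -m crank '0 0 0 0.12 0; 0 0 0 0.12 0; 0 0 0 0.12 0; 0 0 0 0.034 0; 0 0 0 0 0'; python3 go.py 695.4 137.6 270 8.5
```

```text
t: 20.75
tcp_pos: [445.3, 90.5, 265.1]
tcp_rot: [-1.526, -2.744, 0.003]
force: [-0.8, -0.8, -2.4]
grip_width: 27.6
finger_force: 60.6
t: 21.25
tcp_pos: [445.4, 90.5, 265.3]
tcp_rot: [-2.05, -2.38, 0.003]
force: [0.0, -0.1, -3.0]
grip_width: 27.5
finger_force: 60.6
t 21.25 tcp [445.4  90.5 265.3] phi 8.5 tilt 0.14 F [ 0.  -0.1 -3. ] w 27.5 ff 60.6 q [-0.82  0.08  0.58  2.05 -0.05  1.02 -0.06]
shares [ 0.079  2.118 -0.044] turn 0.0
```

```bash
python3 -m crank '0.011 0.303 0 0 0; 0.011 0.303 0 0 0; 0.011 0.303 0 0 0; 0.011 0.303 0 0 0; 0.011 0.303 0 0 0; 0.011 0.303 0 0 0; 0.011 0.303 0 0 0; 0 0 0 0 0; 0 0 0 0 0; 0 0 0 0 0'; python3 go.py 695.4 137.6 80 8.5
```

```text
t: 22.25
tcp_pos: [695.5, 137.0, 265.6]
tcp_rot: [-2.05, -2.379, 0.002]
force: [0.5, 0.4, -3.0]
grip_width: 27.8
finger_force: 60.8
t 22.25 tcp [695.5 137.  265.6] phi 8.5 tilt 0.12 F [ 0.5  0.4 -3. ] w 27.8 ff 60.8 q [-0.61  0.58  0.57  1.43 -0.32  1.22  0.15]
shares [0.005 0.003 1.546] turn 0.0
```

```bash
python3 -m crank '0 0 0.3 0 0; 0 0 0.3 0 0; 0 0 0.3 0 0; 0 0 0.3 0 0; 0 0 0.25 0 0; 0 0 0.1 0 0; 0 0 0 0 0; 0 0 0 0 0; 0 0 0 0 0'; python3 go.py 695.4 137.6 40 8.5
python3 - <<'E'
from h import *
p,d=ctrl.snapshot("wrist"); cv2.imwrite("pics/w7.png",p[:,:,::-1])
E
```

```text
t: 23.15
tcp_pos: [698.0, 137.6, 83.0]
tcp_rot: [2.049, 2.378, 0.005]
force: [-0.6, -0.6, -3.1]
grip_width: 27.8
finger_force: 60.8
t 23.15 tcp [698.  137.6  83. ] phi 8.5 tilt 0.23 F [-0.6 -0.6 -3.1] w 27.8 ff 60.8 q [-0.56  0.77  0.49  1.56 -0.42  0.92  0.22]
shares [ 0.003 -0.023  0.358] turn 0.0
```

View pics/w7.png

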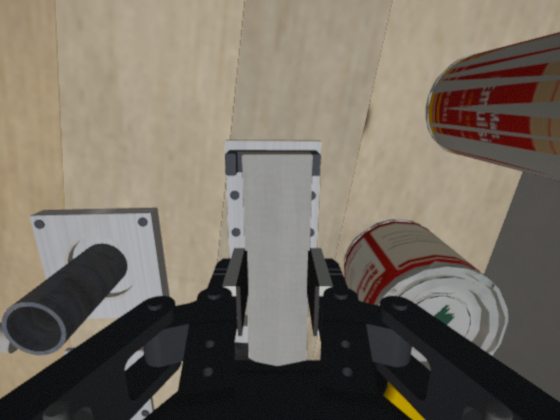

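The bar (column 278) is over the saddles (centre column 273), so I'll correct by about 3 mm and lower. The tin at (430,300) stays clear.

```bash
python3 -m crank '0 -0.025 0.15 0 0; 0 0 0.15 0 0; 0 0 0.06 0 0; 0 0 0 0 0; 0 0 0 0 0'; python3 go.py 695.4 137.6 18.9 8.5
```

```text
t: 23.7
tcp_pos: [694.0, 136.9, 37.5]
tcp_rot: [2.05, 2.38, 0.0]
force: [-0.1, -0.4, -2.8]
grip_width: 27.9
finger_force: 60.8
t 23.7 tcp [694.  136.9  37.5] phi 8.5 tilt 0.03 F [-0.1 -0.4 -2.8] w 27.9 ff 60.8 q [-0.55  0.82  0.46  1.58 -0.45  0.85  0.24]
shares [0.004 0.012 0.155] turn 0.0
```

```bash
python3 -m crank '0.004 0.01 0.07 0 0; 0 0 0.04 0 0; 0 0 0.03 0 0; 0 0 0.02 0 0; 0 0 0 0 0; 0 0 0 0 0'; python3 go.py 695.4 137.6 18.9 8.5
```

```text
t: 24.3
tcp_pos: [694.6, 137.6, 19.0]
tcp_rot: [-2.05, -2.379, 0.0]
force: [-5.8, -0.0, 5.9]
grip_width: 27.9
finger_force: 61.8
t 24.3 tcp [694.6 137.6  19. ] phi 8.5 tilt 0.05 F [-5.8 -0.   5.9] w 27.9 ff 61.8 q [-0.54  0.84  0.45  1.58 -0.46  0.83  0.25]
shares [-0.001  0.007  0.001] turn 0.0
```

```bash
python3 -m crank '0 0 0 0 0.5; 0 0 0 0 0.6; 0 0 0 0 0.6; 0 0 0 0 0.6; 0 0 0 0 0.6; 0 0 -0.1 0 0.6; 0 0 -0.3 0 0.6; 0 0 -0.35 0 0.6; 0 0 -0.35 0 0.6; 0 0 -0.35 0 0.6; 0 0 -0.35 0 0.6; 0 0 -0.2 0 0.6'; python3 go.py 447 11.3 260 8.5
```

```text
t: 25.5
tcp_pos: [696.1, 137.3, 263.6]
tcp_rot: [2.049, 2.377, 0.008]
force: [-0.3, 0.5, 0.1]
grip_width: 51.5
finger_force: 0.0
t 25.5 tcp [696.1 137.3 263.6] phi 8.5 tilt 0.36 F [-0.3  0.5  0.1] w 51.5 ff 0.0 q [-0.61  0.58  0.57  1.44 -0.33  1.21  0.15]
shares [-0.732 -2.208  0.016] turn -0.0
```

```bash
python3 -m crank '-0.105 -0.315 0 0 0.6; -0.105 -0.315 0 0 0.6; -0.105 -0.315 0 0 0.6; -0.105 -0.315 0 0 0.6; -0.105 -0.315 0 0 0.6; -0.105 -0.315 0 0 0.6; -0.105 -0.315 0 0 0.6; 0 0 0 -0.12 0.6; 0 0 0 -0.12 0.6; 0 0 0 -0.12 0.6; 0 0 0 -0.12 0.6; 0 0 0 -0.12 0.6'; python3 -m crank '0 0 0 -0.12 0.6; 0 0 0 -0.12 0.6; 0 0 0 -0.12 0.6; 0 0 0 -0.12 0.6; 0 0 0 -0.12 0.6; 0 0 0 -0.033 0.6; 0 0 0.3 0 0.6; 0 0 0.3 0 0.6; 0 0 0.3 0 0.6; 0 0 0.3 0 0.6;0 0 0 0 0.6; 0 0 0 0 0.6'; python3 go.py 447 11.3 40 82.4
python3 - <<'E'
import meas
from h import *
meas.W8["flatsad"]=(200,262,138,184,3,14.5)
meas.W8["flat"]=(195,265,132,190,22,34)
try: meas.run(["flat"]);meas.run(["flatsad"])
except Exception as e: print(e)
p,d=ctrl.snapshot("wrist"); cv2.imwrite("pics/w8.png",p[:,:,::-1])
t,_=ctrl.snapshot("top"); cv2.imwrite("pics/t8.png",cv2.resize(t[120:345,180:380,::-1],None,fx=2.6,fy=2.6,interpolation=cv2.INTER_CUBIC))
E
```

```text
t: 26.7
tcp_pos: [446.1, 11.0, 258.9]
tcp_rot: [1.208, 2.899, 0.002]
force: [-0.5, -0.3, 0.6]
grip_width: 51.7
finger_force: 0.0
t: 27.9
tcp_pos: [446.4, 10.9, 114.9]
tcp_rot: [-0.207, -3.135, 0.0]
force: [-0.1, 0.5, 0.1]
grip_width: 51.3
finger_force: 0.0
t 27.9 tcp [446.4  10.9 114.9] phi 82.4 tilt 0.02 F [-0.1  0.5  0.1] w 51.3 ff 0.0 q [-0.56  0.33  0.54  2.21 -0.27  0.67  1.61]
shares [-0.005  0.004  0.624] turn 0.001
flat c [695.6 138. ] size [ 30.7 109.5] ang 8.8 z [23.3 26.  28.3] mean [695.4 138.4] 768
flatsad c [672.5 134.7] size [ 22.9 103.9] ang 9.9 z [3.7 5.9 9.1] mean [672.7 133.4] 372
   saddles [695.5 138. ] [ 60.5 109.8] 8.7 30.4
```

View pics/w8.png

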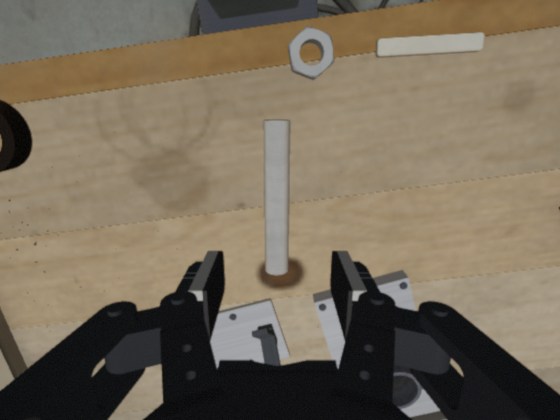

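View pics/t8.png

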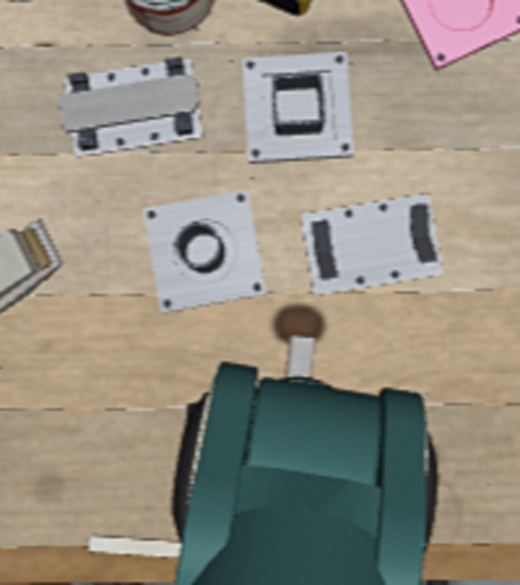

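The flat bar is seated (top at 26 mm) and centred. The two tubes sit in their nests. The round bar at column 277 is between the fingers. Descending.

```bash
python3 -m crank '-0.005 0.004 0.25 0 0.6; 0 0 0.25 0 0.6; 0 0 0.25 0 0.6; 0 0 0.12 0 0.6; 0 0 0 0 0.6; 0 0 0 0 0.6; 0 0 0 0 0.6'; python3 go.py 447 11.3 4 82.4
```

```text
t: 28.8
tcp_pos: [448.0, 11.8, 11.1]
tcp_rot: [0.206, 3.132, 0.001]
force: [0.3, -0.2, -0.3]
grip_width: 51.2
finger_force: 0.0
t 28.8 tcp [448.   11.8  11.1] phi 82.5 tilt 0.17 F [ 0.3 -0.2 -0.3] w 51.2 ff 0.0 q [-0.41  0.54  0.37  2.23 -0.47  0.43  1.78]
shares [ 0.008 -0.005  0.059] turn 0.002
```

```bash
python3 -m crank '0.006 -0.004 0.05 0 0.6; 0 0 0 0 0.6; 0 0 0 0 0; 0 0 0 0 0; 0 0 0 0 0; 0 0 0 0 0; 0 0 0 0 0; 0 0 0 0 0; 0 0 0 0 0'; python3 go.py 447 11.3 4 82.4; python3 -m crank '0 0 -0.1 0 0; 0 0 -0.2 0 0; 0 0 -0.2 0 0; 0 0 -0.35 0 0; 0 0 -0.35 0 0; 0 0 -0.35 0 0; 0 0 -0.35 0 0; 0 0 0 0.12 0; 0 0 0 0.12 0; 0 0 0 0.12 0; 0 0 0 0.12 0; 0 0 0 0.12 0'; python3 go.py 581.2 -53.2 240 8.7
```

```text
t: 29.7
tcp_pos: [446.1, 11.3, 4.0]
tcp_rot: [0.206, 3.135, 0.001]
force: [-1.9, 0.1, 5.5]
grip_width: 17.9
finger_force: 58.5
t 29.7 tcp [446.1  11.3   4. ] phi 82.5 tilt 0.03 F [-1.9  0.1  5.5] w 17.9 ff 58.5 q [-0.4   0.56  0.36  2.24 -0.48  0.42  1.79]
shares [-0.007  0.001  0.   ] turn 0.001
t: 30.9
tcp_pos: [445.1, 11.0, 231.8]
tcp_rot: [-1.172, -2.914, 0.0]
force: [-0.0, -0.1, -3.3]
grip_width: 17.4
finger_force: 59.5
t 30.9 tcp [445.1  11.  231.8] phi 46.2 tilt 0.06 F [-0.  -0.1 -3.3] w 17.4 ff 59.5 q [-0.75  0.12  0.71  2.12 -0.09  0.94  0.82]
shares [-1.189  0.4   -0.07 ] turn 0.624
```

```bash
python3 -m crank '0 0 0 0.12 0; 0 0 0 0.12 0; 0 0 0 0.12 0; 0 0 0 0.12 0; 0 0 0 0.12 0; 0 0 0 0.024 0; 0 0 0 0 0'; python3 go.py 581.5 -53.3 232 8.7
```

```text
t: 31.6
tcp_pos: [445.5, 11.2, 231.7]
tcp_rot: [-2.037, -2.391, 0.0]
force: [-0.3, 0.4, -3.0]
grip_width: 17.6
finger_force: 59.4
t 31.6 tcp [445.5  11.2 231.7] phi 9.2 tilt 0.03 F [-0.3  0.4 -3. ] w 17.6 ff 59.4 q [-0.81  0.12  0.77  2.12 -0.1   0.94  0.18]
shares [-0.711  1.033 -0.003] turn 0.008
```

```bash
python3 -m crank '-0.178 0.258 0 0 0; -0.178 0.258 0 0 0; -0.178 0.258 0 0 0; -0.178 0.258 0 0 0; 0 0 0 0.008 0; 0 0 0.3 0 0; 0 0 0.3 0 0; 0 0 0.3 0 0; 0 0 0.2 0 0; 0 0 0 0 0; 0 0 0 0 0; 0 0 0 0 0'; python3 go.py 581.5 -53.3 45 8.7
python3 - <<'E'
from h import *
p,d=ctrl.snapshot("wrist"); cv2.imwrite("pics/w9.png",p[:,:,::-1])
E
```

```text
t: 32.8
tcp_pos: [582.9, -53.8, 101.4]
tcp_rot: [2.047, 2.38, 0.003]
force: [0.6, 0.7, -1.7]
grip_width: 17.7
finger_force: 59.6
t 32.8 tcp [582.9 -53.8 101.4] phi 8.6 tilt 0.16 F [ 0.6  0.7 -1.7] w 17.7 ff 59.6 q [-0.46  0.6   0.66  1.9  -0.49  0.81  0.61]
shares [ 0.006 -0.012  0.47 ] turn -0.002
```

View pics/w9.png

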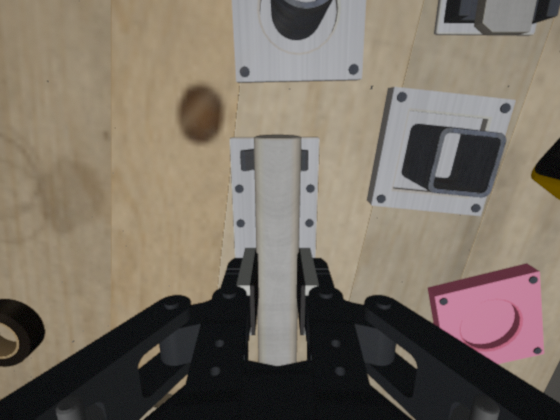

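The bar (column 277) is over the V saddles (centre column 275). Lowering.

```bash
python3 -m crank '0.005 -0.012 0.25 0 0; 0 0 0.2 0 0; 0 0 0.08 0 0; 0 0 0.04 0 0; 0 0 0 0 0; 0 0 0 0 0'; python3 go.py 581.5 -53.3 20 8.7
```

```text
t: 33.45
tcp_pos: [581.2, -53.5, 32.4]
tcp_rot: [2.048, 2.38, 0.002]
force: [-0.1, -0.2, -2.8]
grip_width: 17.7
finger_force: 59.8
t 33.45 tcp [581.2 -53.5  32.4] phi 8.6 tilt 0.12 F [-0.1 -0.2 -2.8] w 17.7 ff 59.8 q [-0.4   0.69  0.58  1.92 -0.58  0.7   0.68]
shares [0.001 0.003 0.104] turn -0.002
```

```bash
python3 -m crank '0 0.003 0.05 0 0; 0 0 0.02 0 0; 0 0 0.015 0 0; 0 0 0.01 0 0; 0 0 0.01 0 0; 0 0 0 0 0; 0 0 0 0 0'; python3 go.py 581.5 -53.3 20 8.7
```

```text
t: 34.15
tcp_pos: [581.0, -53.2, 20.1]
tcp_rot: [-2.049, -2.381, -0.002]
force: [-3.0, 0.4, 9.4]
grip_width: 17.3
finger_force: 61.4
t 34.15 tcp [581.  -53.2  20.1] phi 8.6 tilt 0.08 F [-3.   0.4  9.4] w 17.3 ff 61.4 q [-0.39  0.71  0.56  1.92 -0.59  0.68  0.69]
shares [-0.002  0.004  0.001] turn -0.002
```

Contact came at the expected height. Release, lift and back away for the check.

```bash
python3 -m crank '0 0 0 0 0.4; 0 0 0 0 0.5; 0 0 0 0 0.5; 0 0 0 0 0.5; 0 0 0 0 0.5; 0 0 -0.1 0 0.5; 0 0 -0.3 0 0.5; 0 0 -0.35 0 0.5; 0 0 -0.35 0 0.5; 0 0 -0.35 0 0.5; 0 0 -0.35 0 0.5; 0 0 -0.2 0 0.5'; python3 -m crank '0.1 -0.3 0 0 0.5; 0.1 -0.3 0 0 0.5; 0.1 -0.3 0 0 0.5; 0.1 -0.3 0 0 0.5; 0 0 0 0 0.5; 0 0 0 0 0.5'; python3 - <<'E'
import meas
from h import *
meas.W8.update(sq=(275,315,140,182,40,60),rt=(240,280,190,240,55,95),flat=(195,265,132,190,22,34),rbar=(288,362,185,240,28,44))
for n in("sq","rt","flat","rbar"):
    try: meas.run([n])
    except Exception as e: print(n,e)
t,_=ctrl.snapshot("top"); cv2.imwrite("pics/t10.png",cv2.resize(t[120:345,180:380,::-1],None,fx=2.6,fy=2.6,interpolation=cv2.INTER_CUBIC))
E
```

```text
t: 35.35
tcp_pos: [581.5, -53.9, 263.0]
tcp_rot: [2.048, 2.378, 0.006]
force: [0.3, -0.3, -0.9]
grip_width: 42.6
finger_force: 0.0
t: 35.95
tcp_pos: [431.1, -26.9, 259.6]
tcp_rot: [-2.049, -2.382, -0.006]
force: [0.2, -0.7, -0.5]
grip_width: 42.8
finger_force: 0.0
sq c [690.6   4.4] size [40.4 39.9] ang 1.4 z [43.  50.1 52.8] mean [690.9   4. ] 148
rt c [576.1  80.3] size [33.  32.3] ang 44.3 z [59.8 79.5 82.7] mean [576.9  80.4] 112
flat c [695.9 138.1] size [ 31.1 109.6] ang 8.2 z [23.4 25.8 28.3] mean [695.5 138. ] 771
rbar c [581.9 -52.5] size [ 19.3 124.7] ang 8.8 z [30.  34.4 37.6] mean [581.6 -52.5] 581
```

View pics/t10.png

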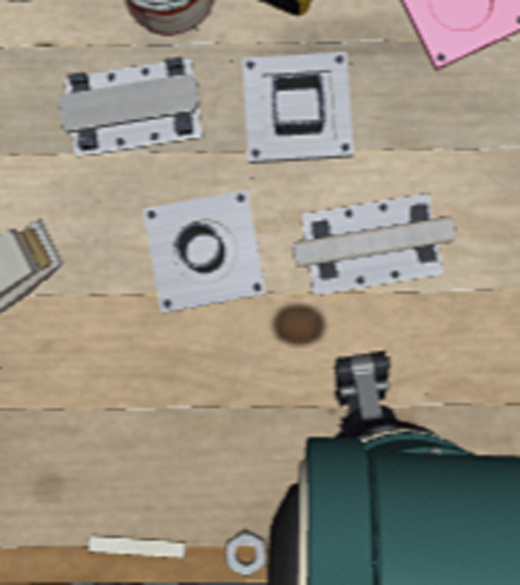

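All four pieces sit at the expected heights and centred, with the arm clear of them. Handing the job in.

```bash
python3 -c "
from bench import ctrl
print(ctrl.finish_job())"
```

```text
the job is handed in; nothing more can be done
None
```

All four offcuts are in their holders, fully down and let go, placed in the order asked and centred to within about 2 mm; the job was handed in at about 36 s.

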